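Fill the table carrier with oil, salt and pepper

TASK

From the group of things to the right of the dish rack, fill the dark wooden table carrier, each piece standing upright in its own compartment: the corked oil bottle next to the tall grip board, the salt shaker in the middle, the dark wooden pepper mill at the low end. Keep the oil bottle upright all the way. The flat-lidded jars, slim or squat, do not belong with them: leave them standing where they are.

Things in the scene. Friction and masses are not known exactly. Their poses are not given: they have to be found in the camera images.
- carrier: Fixed open wooden carrier, 90 x 258 mm, at any yaw. Origin: centre of its underside. Three compartments, 78 x 78 mm inside, in a row along its y: centres at y = +84, 0, -84 mm (x = 0). Floor top 6 mm above the worktop; walls and dividers 6 mm thick, 45 mm high. The +y end is the grip board, 92 mm high with a hand slot; the -y end is low like the walls.
- oil_bottle: Loose glass oil bottle with a wooden cork, upright, 62 mm diameter, 149 mm tall; the body narrows to a slim neck, about 25 mm wide between 95 and 130 mm height, a good place to grip. Origin: centre of its underside; z up along its axis. 0.27 to 0.5 kg.
- pepper_mill: Loose turned dark wooden pepper mill (rigid), upright, 58 mm diameter at the foot, 170 mm tall; its round head spans heights 123 to 159 mm and is about 49 mm wide at 140 mm; a 12 mm metal knob tops it. Origin: centre of its underside; z up. 0.14 to 0.24 kg.
- salt_shaker: Loose salt shaker, grey contents in clear glass with a rounded domed grey top pierced with holes, upright, 44 mm diameter up to 74 mm height, the domed top above that 34 mm wide, 90 mm tall in all. Origin: centre of its underside; z up. About 0.1 kg.
- spice_jar: Slim cooking-spice jar with a flat black cap, round, 41 mm diameter, 105 mm tall: a look-alike of the salt shaker, to be left alone. Loose, upright. Origin: centre of its underside. Surroundings: a fixed dish rack with plates, up to about 0.22 m high, fills x 0.33 to 0.62, y -0.18 to 0.12.
- squat_jar: Squat lidded jar with a flat wide red lid, 58 x 62 mm on plan, 86 mm tall: to be left alone. Loose, upright. Origin: centre of its underside. Surroundings: wall shelves hang over the back of the worktop beyond x = 0.59, from 0.52 m up on the right and 0.70 m up on the left (y over 0.32); keep wrists clear.
Things that resemble listed ones, but are neither listed nor needed, are in the scene too. What is shaped like the oil_bottle but purple is not meant.

How it is judged:
By the outcome, as a careful person would: the job done as asked, in the order asked, and still so for the second after the job is handed in, with the robot touching nothing.
It also fails if it takes over 125 s, if anything falls off the work surface, if the arm or the gripper's body presses on something with over 40 N, if the wrist force passes 120 N, or if a joint passes its speed limit or range.

ROBOT

A 6-joint arm with a two-finger parallel gripper is mounted at the origin on a cart in front of the work surface, level with it; the furniture and walls round the work are solid. World frame = base frame: x ahead of the robot, y to its left, z up, the work surface at z = 0. Lengths are in m, angles in rad, forces in N, time in s.
With the tool pointing down it reaches from about 0.375 to 0.9 m from the base axis. Payload 3.1 kg.
Tool frame: the origin (TCP) lies at the very end of the fingers, on their centre line; the grasp point (between the pads) lies 19 mm behind it; z points along the fingers, y is the line along which they close (so a half turn about z gives the same grasp; the last joint's range is limited). The gripper opens to 85 mm and grips with 20 to 120 N. Pads are 22 mm wide; open, the fingers measure 114 mm over their backs; the gripper's body (76 mm by 85 mm) begins 54 mm behind the grasp point. The pads swing forward as they close: fully open they stand 13 mm farther back than shut.
Start: joints at [1.161, 0.527, 1.433, -0, 1.181, -0.178], TCP at [0.144, 0.608, 0.231] pointing down, gripper open.
Joint ranges: [-3.08, 3.08], [-0.75, 2.2], [0.22, 2.44], [-1.43, 4.57], [0, 2.65], [-2.85, 2.85]. Speed limits (rad/s): [2.79, 2.79, 3.14, 3.14, 3.14, 3.14].

INTERFACE

Orientations are given as a unit quaternion [x, y, z, w].
In Python, from station import manip gives the robot as it stands.
- The arm moves only by the shell command python3 -m handwheel 'ROWS' [FORCE]. ROWS is JSON, a list of rows, each a list of 7 numbers: the shift along the world's x, y, z in mm, then the turn, a rotation vector about the world's x, y, z in degrees, then the opening, from 0 (shut) to 1 (fully open). A call has exactly 10 rows; each row shifts and turns the commanded pose from where the row before left it; what a row does not reach is not made up. A row lasts 1/8 s, in which the tool goes at most 62.5 mm and 10.7 degrees, less where a joint would pass 70% of its speed; a pose out of reach is approached as far as the arm can. A call is refused whole if a number of a shift passes 62.5 or a number of a turn 10.7, either way. A call with a gripper value outside its range is refused whole. The fingers move at their own pace and stop on an object; FORCE is the grip in N (left out, the last holds). Time passes only in rows, so rows that do not move let the fingers close, or fill a call up. It gives the time, the measured TCP pose, the force, the opening and the grip force at its end, in the units of the state.
- manip.sense(): the state, without advancing time (a new reading comes with each control period).
- manip.snapshot(name): name is "side" or "top"; returns the picture (420x560x3 uint8, red, green, blue); there is no depth.
- manip.get_calibration(name): a dict with "K" (3x3 intrinsics, pixels), "k1" (the pictures are not rectified: a ray, as slopes to the right and down, at radius r is drawn at 1 + k1 r^2 times it, then the intrinsics apply), "rvec" (rotation vector, rad) and "tvec" (3), from world to camera coordinates, as OpenCV has them. Camera axes: x right, y down, z forward; pixel columns grow to the right and rows downward; lengths in m; the calibration is good to about 2 mm. A picture is of the moment at which its call begins. get_calibration takes no time and is no camera call.
- manip.sign_off(): hands the job in; it is judged then, once.
The state is a dict: "t": time; "q": joint angles; "qd": joint speeds; "tau": joint torques, N m; "tcp_pos": TCP position; "tool_rot": TCP orientation; "force": force on the tool from outside, world axes, zero at the start; "ft_torque": the same for the moment, N m; "finger_gap": opening from 0.0 (shut) to 1.0 (fully open); "gripper_force": force on a finger pad.
Only numpy, scipy, OpenCV 4.12 (cv2) and the standard library are available. Lean on these libraries where they do the work, as an engineer would, in place of code of your own. Each camera call takes 0.05 s, during which the arm holds its last target. There are 200 camera calls.

## Working session

There is one attempt and no reset: what is moved stays moved. The work goes in short steps, Python scripts to look and compute and a shell command to move; the robot and the scene stay as the last step left them, time stands still between calls to the robot, and variables do not carry over. Pictures are saved under pics/ and viewed, at most 14 in all, crops included, and the job is handed in when it is done.

```bash
mkdir -p pics; cat > h.py <<'E'
import numpy as np, cv2
from station import manip
def cal(n):
    c=manip.get_calibration(n); R=cv2.Rodrigues(np.array(c["rvec"],float))[0]
    return np.array(c["K"],float),c["k1"],R,np.array(c["tvec"],float).ravel()
def ray(n,u,v):
    K,k1,R,t=cal(n)
    s=cv2.undistortPoints(np.array([[[u,v]]],float),K,np.array([k1,0,0,0.]))[0,0]
    return -R.T@t, R.T@np.array([s[0],s[1],1])
def onz(n,u,v,z):
    o,d=ray(n,u,v); return o+d*(z-o[2])/d[2]
def proj(n,p):
    K,k1,R,t=cal(n)
    return cv2.projectPoints(np.array(p,float).reshape(-1,1,3),cv2.Rodrigues(R)[0],t,K,np.array([k1,0,0,0.]))[0].reshape(-1,2)
def snap(n,f):
    i=manip.snapshot(n); cv2.imwrite(f"pics/{f}.png",cv2.cvtColor(i,cv2.COLOR_RGB2BGR)); return i
E
python3 - <<'E'
from h import *
snap("top","top0");snap("side","side0")
np.set_printoptions(precision=3,suppress=True)
for n in("top","side"): print(n,cal(n)[0][0,0],ray(n,280,210))
s=manip.sense();print(s["tcp_pos"],s["tool_rot"],s["finger_gap"],s["t"])
E
```

```text
top 467.57906152966234 (array([ 0.171, -0.124,  1.342]), array([ 0.2  , -0.025, -0.98 ]))
side 458.5442571566424 (array([-0.228, -0.281,  1.077]), array([ 0.511,  0.125, -0.851]))
[0.143 0.608 0.23 ] [ 0.116  0.993 -0.001 -0.   ] 1.0042777578858861 0.1
```

View pics/top0.png

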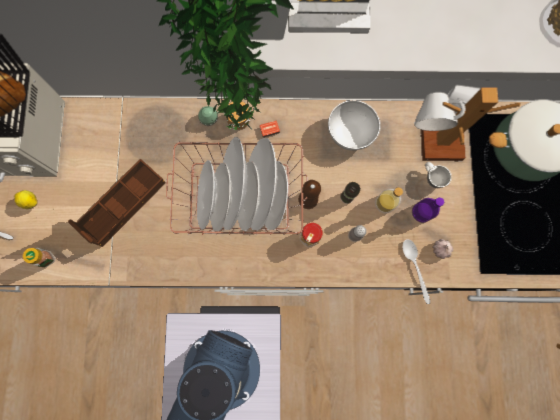

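View pics/side0.png

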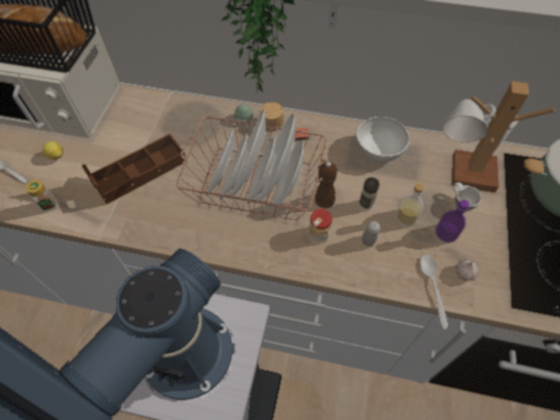

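The top view shows the carrier at about (118,203) with its grip board at the left end. To the right of the rack are the mill (312,192), spice jar (351,191), red-lid jar (313,233), salt shaker (359,233), oil bottle (391,199) and the purple decoy (428,209). I'll zoom in for measuring.

```bash
python3 - <<'E'
import cv2,numpy as np
t=cv2.imread("pics/top0.png");s=cv2.imread("pics/side0.png")
def z(i,x,y,w,h,k): return cv2.resize(i[y:y+h,x:x+w],None,fx=k,fy=k,interpolation=cv2.INTER_CUBIC)
a=z(t,290,165,160,90,5);cv2.imwrite("pics/za.png",a)
b=z(s,300,145,180,115,4.4);cv2.imwrite("pics/zb.png",b)
c=np.hstack([z(t,60,150,114,110,3.5),z(s,75,120,114,110,3.5)]);cv2.imwrite("pics/zc.png",c)
E
```

```text
(no output)
```

View pics/za.png

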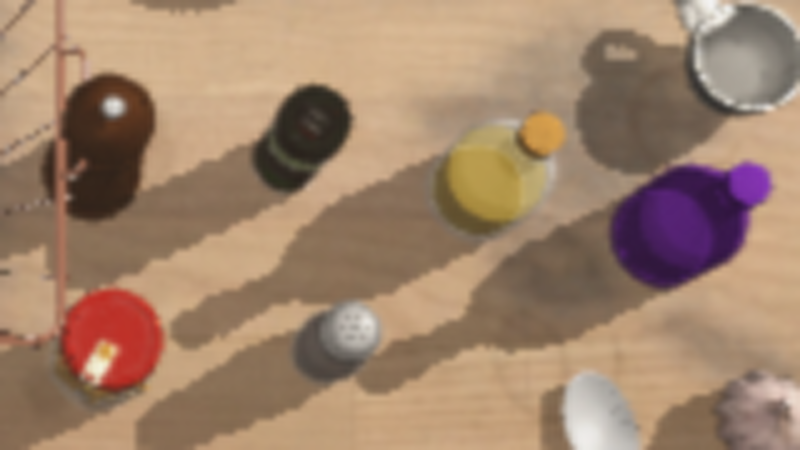

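View pics/zb.png

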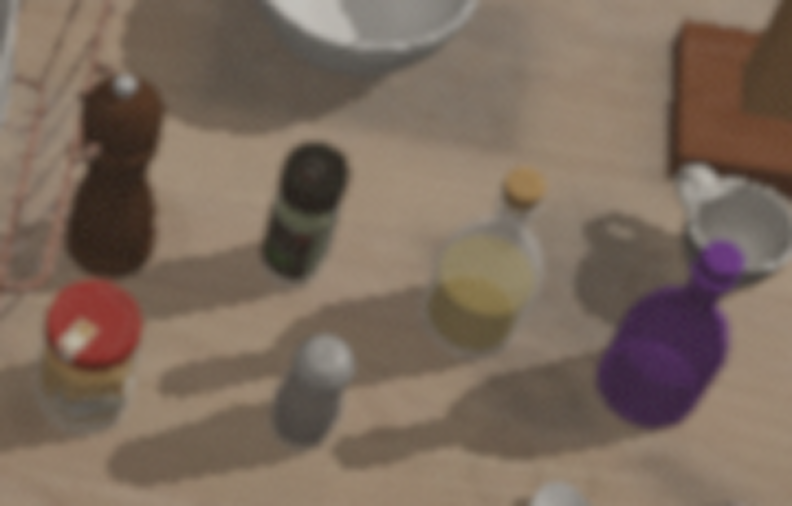

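View pics/zc.png

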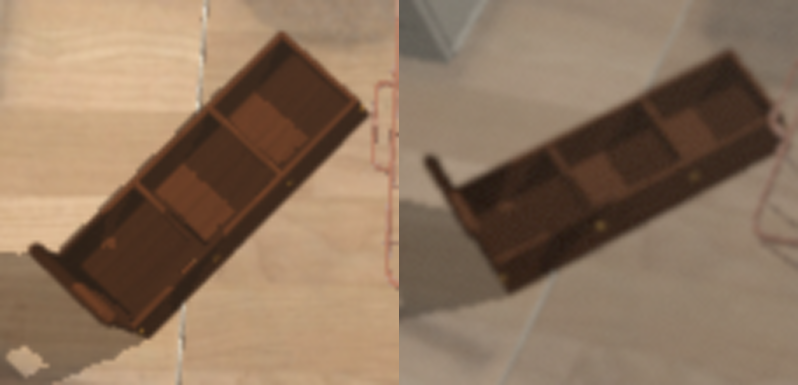

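```bash
python3 - <<'E'
from h import *
np.set_printoptions(precision=4,suppress=True)
P={"mill":((114,105),(126,84),.17),"salt":((352,325),(325,358),.086),"oil":((543,131),(525,184),.149),
"spice":((317,120),(317,172),.105),"red":((114,338),(93,320),.086),"purple":((750,183),(721,262),.149)}
for k,(a,b,z) in P.items():
    ua=(290+(a[0]+.5)/5-.5,165+(a[1]+.5)/5-.5); ub=(300+(b[0]+.5)/4.4-.5,145+(b[1]+.5)/4.4-.5)
    o1,d1=ray("top",*ua);o2,d2=ray("side",*ub)
    s=np.linalg.lstsq(np.c_[d1,-d2],o2-o1,rcond=None)[0]
    print(k,onz("top",*ua,z),onz("side",*ub,z),"tri",(o1+d1*s[0]+o2+d2*s[1])/2)
px=np.array([(281,34),(366,106),(209,107),(280,176),(138,183),(208,243)],float)
L=np.array([(45,-129),(-45,-129),(45,-42),(-42,-42),(45,42),(-42,42)])/1e3
W=np.array([onz("top",60+x/3.5,150+y/3.5,.045)[:2] for x,y in px])
def fit(L,W):
    A=L-L.mean(0);B=W-W.mean(0);U,S,V=np.linalg.svd(A.T@B);R=(U@V).T;return R,W.mean(0)-R@L.mean(0)
R,t=fit(L,W);print("carrier",t,np.degrees(np.arctan2(R[1,0],R[0,0])),np.linalg.det(R));print(W-(L@R.T+t))
for y in(.084,0,-.084): print(R@[0,y]+t)
q=[(281,34),(366,106)]
# side check: project corners
for n,k,x0,y0 in(("side",3.5,75,120),):
    C=[np.r_[R@l+t,.045] for l in L]; print((proj(n,C)-[x0,y0])*k)
E
```

```text
mill [ 0.475  -0.2366  0.17  ] [ 0.4736 -0.2355  0.17  ] tri [ 0.4752 -0.2361  0.1683]
salt [ 0.374  -0.3732  0.086 ] [ 0.3704 -0.3723  0.086 ] tri [ 0.375  -0.3738  0.079 ]
oil [ 0.468  -0.4648  0.149 ] [ 0.4671 -0.4628  0.149 ] tri [ 0.4679 -0.4639  0.1486]
spice [ 0.4842 -0.3538  0.105 ] [ 0.4832 -0.3521  0.105 ] tri [ 0.4842 -0.3531  0.1042]
red [ 0.3661 -0.2432  0.086 ] [ 0.3675 -0.2403  0.086 ] tri [ 0.3649 -0.2416  0.091 ]
purple [ 0.4407 -0.5725  0.149 ] [ 0.4374 -0.5694  0.149 ] tri [ 0.4414 -0.5725  0.1443]
carrier [0.4573 0.2967] 47.69188690749587 0.9999999999999994
[[-0.0025  0.0035]
 [-0.0026 -0.0026]
 [-0.0007 -0.0003]
 [ 0.0007  0.003 ]
 [-0.0023 -0.0043]
 [ 0.0074  0.0006]]
[0.3952 0.3532]
[0.4573 0.2967]
[0.5194 0.2401]
[[336.8953  48.2119]
 [388.452  116.02  ]
 [243.4138  94.7439]
 [291.4613 162.9698]
 [149.4776 141.4811]
 [195.6656 212.5243]]
```

```bash
python3 -m handwheel '[[28,-30,9,0,0,-2.9,1],[28,-30,9,0,0,-2.9,1],[28,-30,9,0,0,-2.9,1],[28,-30,9,0,0,-2.9,1],[28,-30,9,0,0,-2.9,1],[28,-30,9,0,0,-2.9,1],[28,-30,9,0,0,-2.9,1],[28,-30,9,0,0,-2.9,1],[28,-30,9,0,0,-2.9,1],[28,-30,9,0,0,-2.9,1]]' 50
python3 -m handwheel '[[4,-60,0,0,0,0,1],[4,-60,0,0,0,0,1],[4,-60,0,0,0,0,1],[4,-60,0,0,0,0,1],[4,-60,0,0,0,0,1],[4,-60,0,0,0,0,1],[4,-60,0,0,0,0,1],[4,-60,0,0,0,0,1],[4,-60,0,0,0,0,1],[4,-60,0,0,0,0,1]]'
```

```text
t: 1.35
tcp_pos: [0.4241, 0.3071, 0.3212]
tool_rot: [0.361, 0.932, -0.0, -0.0]
force: [-0.3, 0.7, 0.4]
finger_gap: 0.999
gripper_force: 0.0
t: 2.6
tcp_pos: [0.4632, -0.2936, 0.321]
tool_rot: [0.361, 0.933, 0.0, -0.0]
force: [1.0, 0.5, -0.9]
finger_gap: 0.999
gripper_force: 0.0
```

```bash
python3 -m handwheel '[[1,-42,0,0,0,0,1],[1,-43,0,0,0,0,1],[1,-42,-10,0,0,0,1],[1,-43,-30,0,0,0,1],[0,0,-40,0,0,0,1],[0,0,-40,0,0,0,1],[0,0,-40,0,0,0,1],[0,0,-36,0,0,0,1],[0,0,-20,0,0,0,1],[0,0,-10,0,0,0,1]]'
python3 - <<'E'
from h import *
i=snap("side","s1");t=snap("top","t1")
a=i[100:270,320:520];b=t[130:270,340:500]
cv2.imwrite("pics/v1.png",cv2.cvtColor(np.hstack([cv2.resize(a,(400,340)),cv2.resize(b,(389,340))]),cv2.COLOR_RGB2BGR))
E
```

```text
t: 3.85
tcp_pos: [0.4668, -0.4608, 0.0933]
tool_rot: [0.361, 0.933, 0.001, -0.001]
force: [-0.6, 0.3, 0.6]
finger_gap: 0.999
gripper_force: 0.0
```

View pics/v1.png

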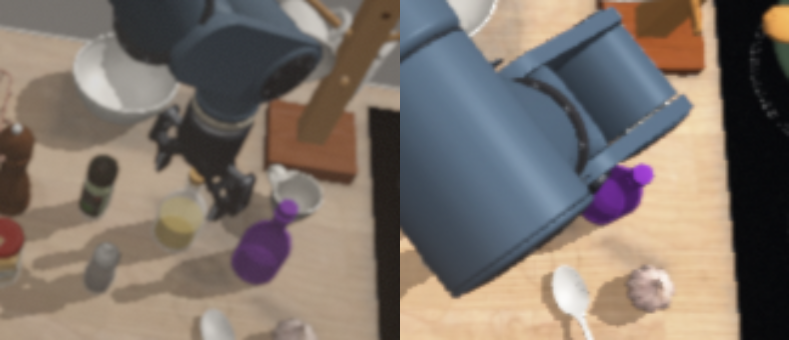

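The fingers straddle the neck (cork at about (195,178) in the left half) and clear the purple bottle. I'll close the gripper, then lift.

```bash
python3 -m handwheel '[[1,-3,0,0,0,0,1],[0,0,0,0,0,0,0],[0,0,0,0,0,0,0],[0,0,0,0,0,0,0],[0,0,0,0,0,0,0],[0,0,0,0,0,0,0],[0,0,0,0,0,0,0],[0,0,0,0,0,0,0],[0,0,0,0,0,0,0],[0,0,0,0,0,0,0]]' 60
python3 -m handwheel '[[0,0,5,0,0,0,0],[0,0,15,0,0,0,0],[0,0,30,0,0,0,0],[0,0,35,0,0,0,0],[0,0,35,0,0,0,0],[0,0,35,0,0,0,0],[0,0,35,0,0,0,0],[0,0,35,0,0,0,0],[0,0,30,0,0,0,0],[0,0,15,0,0,0,0]]'
python3 - <<'E'
from h import *
i=snap("side","s2")
cv2.imwrite("pics/v2.png",cv2.cvtColor(i[:300,240:540],cv2.COLOR_RGB2BGR))
E
```

```text
t: 5.2
tcp_pos: [0.4686, -0.4651, 0.0958]
tool_rot: [0.361, 0.933, -0.0, 0.0]
force: [-1.9, 0.3, 5.7]
finger_gap: 0.275
gripper_force: 58.9
t: 6.45
tcp_pos: [0.4688, -0.4646, 0.3673]
tool_rot: [0.361, 0.933, -0.001, 0.001]
force: [0.2, -1.4, -4.2]
finger_gap: 0.277
gripper_force: 59.1
```

View pics/v2.png

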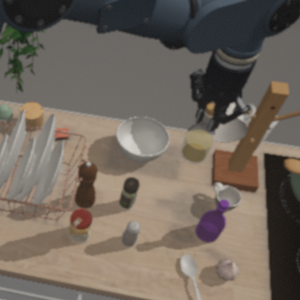

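The bottle is held and upright, hanging at about (200,140). Before placing it I'll refine the carrier pose with a fit to both views, using the corner pixels I read.

```bash
python3 -m handwheel '[[-1,15,0,0,0,0,0],[-3,30,0,0,0,0,0],[-4,42,0,0,0,0,0],[-4,45,0,0,0,0,0],[-4,45,0,0,0,0,0],[-4,45,0,0,0,0,0],[-4,45,0,0,0,0,0],[-4,45,0,0,0,0,0],[-4,45,0,0,0,0,0],[-4,45,0,0,0,0,0]]'
python3 -m handwheel '[[-4,45,0,0,0,0,0],[-4,45,0,0,0,0,0],[-4,45,0,0,0,0,0],[-4,45,0,0,0,0,0],[-4,45,0,0,0,0,0],[-4,45,0,0,0,0,0],[-4,45,0,0,0,0,0],[-4,40,0,0,0,0,0],[-3,30,0,0,0,0,0],[-3,20,0,0,0,0,0]]'
python3 - <<'E'
from h import *
from scipy.optimize import least_squares
np.set_printoptions(precision=4,suppress=True)
L=np.array([(45,-129),(-45,-129),(42,-42),(-42,-42),(42,42),(-42,42)])/1e3
T=np.array([(281,34),(366,106),(209,110),(278,174),(140,185),(208,243)])/3.5+[60,150]
S=np.array([(331,52),(383,118),(242,99),(281,159),(154,147),(193,206)])/3.5+[75,120]
def f(p):
    c,s=np.cos(p[2]),np.sin(p[2]);W=np.c_[L@np.array([[c,s],[-s,c]])+p[:2],np.full(6,.045)]
    return np.r_[(proj("top",W)-T).ravel(),(proj("side",W)-S).ravel()]
r=least_squares(f,[.457,.297,.83],loss="soft_l1");p=r.x;print(p,np.degrees(p[2]));print(r.fun if 0 else f(p).reshape(-1,2).T)
for y in(.084,0,-.084): print(p[:2]+y*np.array([-np.sin(p[2]),np.cos(p[2])]))
E
```

```text
t: 7.75
tcp_pos: [0.4303, -0.0599, 0.3636]
tool_rot: [0.361, 0.933, 0.0, -0.002]
force: [0.2, -0.0, -5.1]
finger_gap: 0.279
gripper_force: 59.2
t: 9.0
tcp_pos: [0.3919, 0.3433, 0.3632]
tool_rot: [0.36, 0.933, -0.002, -0.002]
force: [0.6, -1.7, -3.8]
finger_gap: 0.28
gripper_force: 59.3
[0.4561 0.2985 0.8362] 47.90895704407898
[[ 0.4571 -1.6016 -0.1308  0.9484 -1.9902 -0.5799  0.83    0.7845  0.0416
   2.248  -1.6495  0.0495]
 [-0.5252 -0.6543 -0.0141  1.1351 -0.2191  2.9988 -0.9717 -0.5029 -0.3774
   1.2772 -0.6321  2.0893]]
[0.3938 0.3548]
[0.4561 0.2985]
[0.5185 0.2422]
```

```bash
python3 -m handwheel '[[2.5,11,-5,0,0,0,0],[0,0,-15,0,0,0,0],[0,0,-25,0,0,0,0],[0,0,-30,0,0,0,0],[0,0,-30,0,0,0,0],[0,0,-30,0,0,0,0],[0,0,-30,0,0,0,0],[0,0,-20,0,0,0,0],[0,0,-15,0,0,0,0],[0,0,0,0,0,0,0]]'
python3 - <<'E'
from h import *
i=snap("side","s3");t=snap("top","t3")
a=i[100:220,50:210];b=t[140:260,50:180]
cv2.imwrite("pics/v3.png",cv2.cvtColor(np.hstack([cv2.resize(a,(427,320)),cv2.resize(b,(347,320))]),cv2.COLOR_RGB2BGR))
E
```

```text
t: 10.25
tcp_pos: [0.3962, 0.3521, 0.1639]
tool_rot: [0.361, 0.933, -0.002, -0.001]
force: [0.2, 1.2, -4.0]
finger_gap: 0.281
gripper_force: 59.3
```

View pics/v3.png

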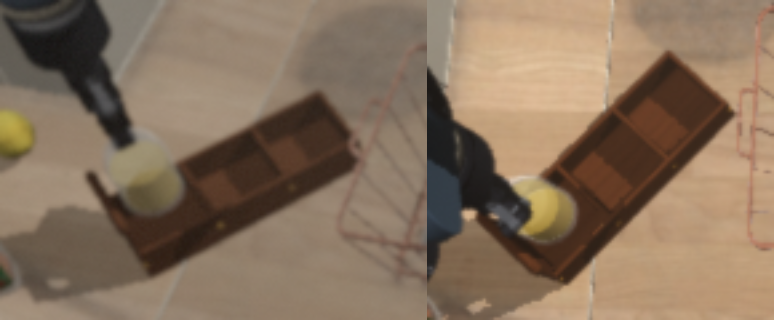

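The bottle hangs just above the grip-board compartment (about (150,185) in the left panel, (545,212) in the right), clear of the divider. I'll lower it.

```bash
python3 -m handwheel '[[0,0,-10,0,0,0,0],[0,0,-12,0,0,0,0],[0,0,-12,0,0,0,0],[0,0,-10,0,0,0,0],[0,0,-6,0,0,0,0],[0,0,-4,0,0,0,0],[0,0,-3,0,0,0,0],[0,0,-2,0,0,0,0],[0,0,0,0,0,0,0],[0,0,0,0,0,0,0]]'
```

```text
t: 11.6
tcp_pos: [0.3972, 0.3534, 0.1065]
tool_rot: [0.361, 0.933, 0.0, 0.0]
force: [0.1, 0.3, -4.6]
finger_gap: 0.272
gripper_force: 59.7
```

```bash
python3 -m handwheel '[[-2,0,-1,0,0,0,0],[0,0,-1,0,0,0,0],[0,0,-1,0,0,0,0],[0,0,-1,0,0,0,0],[0,0,0,0,0,0,0],[0,0,0,0,0,0,0],[0,0,0,0,0,0,0],[0,0,0,0,0,0,0],[0,0,0,0,0,0,0],[0,0,0,0,0,0,0]]'
```

```text
t: 12.85
tcp_pos: [0.3951, 0.3533, 0.1023]
tool_rot: [0.361, 0.933, 0.0, 0.0]
force: [-0.2, 0.3, -5.0]
finger_gap: 0.276
gripper_force: 59.7
```

```bash
python3 -m handwheel '[[0,0,-0.5,0,0,0,0],[0,0,-0.5,0,0,0,0],[0,0,-0.5,0,0,0,0],[0,0,-0.5,0,0,0,0],[0,0,0,0,0,0,0],[0,0,0,0,0,0,0],[0,0,0,0,0,0,0],[0,0,0,0,0,0,0],[0,0,0,0,0,0,0],[0,0,0,0,0,0,0]]'
```

```text
t: 14.1
tcp_pos: [0.3951, 0.3533, 0.1017]
tool_rot: [0.361, 0.933, 0.0, 0.0]
force: [-2.2, -2.1, 8.2]
finger_gap: 0.276
gripper_force: 60.7
```

```bash
python3 -m handwheel '[[0,0,0,0,0,0,0.5],[0,0,0,0,0,0,0.8],[0,0,0,0,0,0,1],[0,0,0,0,0,0,1],[0,0,0,0,0,0,1],[0,0,0,0,0,0,1],[0,0,20,0,0,0,1],[0,0,40,0,0,0,1],[0,0,40,0,0,0,1],[0,0,40,0,0,0,1]]'
python3 -m handwheel '[[0,0,40,0,0,0,1],[5,-20,20,0,0,0,1],[10,-60,0,0,0,0,1],[10,-60,0,0,0,0,1],[10,-60,0,0,0,0,1],[0,-60,0,0,0,0,1],[0,-60,0,0,0,0,1],[0,-60,0,0,0,0,1],[0,-60,0,0,0,0,1],[0,-60,0,0,0,0,1]]'
python3 - <<'E'
from h import *
t=snap("top","t4");i=snap("side","s4")
a=i[100:220,50:210];b=t[140:260,50:180]
cv2.imwrite("pics/v4.png",cv2.cvtColor(np.hstack([cv2.resize(a,(427,320)),cv2.resize(b,(347,320))]),cv2.COLOR_RGB2BGR))
E
```

```text
t: 15.35
tcp_pos: [0.3948, 0.3531, 0.2415]
tool_rot: [0.361, 0.933, -0.0, -0.0]
force: [0.1, 0.6, -0.0]
finger_gap: 1.0
gripper_force: 0.0
t: 16.6
tcp_pos: [0.4297, -0.1486, 0.3005]
tool_rot: [0.361, 0.933, 0.0, 0.0]
force: [1.1, -0.7, -0.4]
finger_gap: 1.001
gripper_force: 0.0
```

View pics/v4.png

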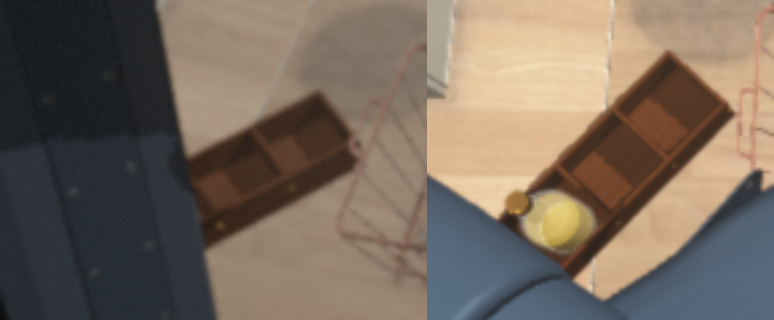

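```bash
python3 -m handwheel '[[-14,-56,0,0,0,0,1],[-14,-56,0,0,0,0,1],[-14,-56,-10,0,0,0,1],[-14,-56,-40,0,0,0,1],[0,0,-50,0,0,0,1],[0,0,-50,0,0,0,1],[0,0,-45,0,0,0,1],[0,0,-30,0,0,0,1],[0,0,-20,0,0,0,1],[0,0,-11,0,0,0,1]]'
python3 -m handwheel '[[0,0,0,0,0,0,1],[0,0,0,0,0,0,0],[0,0,0,0,0,0,0],[0,0,0,0,0,0,0],[0,0,0,0,0,0,0],[0,0,0,0,0,0,0],[0,0,0,0,0,0,0],[0,0,0,0,0,0,0],[0,0,0,0,0,0,0],[0,0,0,0,0,0,0]]' 30
```

```text
t: 17.95
tcp_pos: [0.3756, -0.3633, 0.0476]
tool_rot: [0.36, 0.933, 0.001, -0.001]
force: [0.4, -0.4, -0.3]
finger_gap: 1.0
gripper_force: 0.0
t: 19.2
tcp_pos: [0.3758, -0.3662, 0.0499]
tool_rot: [0.36, 0.933, -0.001, 0.001]
force: [-1.9, -2.4, 6.1]
finger_gap: 0.418
gripper_force: 27.4
```

```bash
python3 - <<'E'
from h import *
i=snap("side","s5");t=snap("top","t5")
a=i[180:270,320:440]
cv2.imwrite("pics/v5.png",cv2.cvtColor(cv2.resize(a,(720,540),interpolation=cv2.INTER_CUBIC),cv2.COLOR_RGB2BGR))
s=manip.sense();print(s["tcp_pos"],s["finger_gap"])
E
```

```text
[ 0.37581317 -0.36624975  0.04992937] 0.4203111032433411
```

View pics/v5.png

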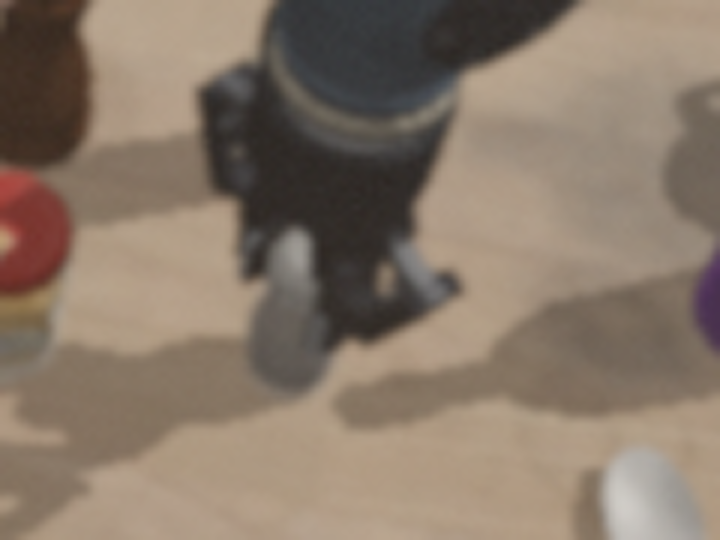

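The gripper has caught the dome rather than the body, and the shaker, at about (290,320), may be tilted. I'll open, back off and look again.

```bash
python3 -m handwheel '[[0,0,0,0,0,0,0.5],[0,0,0,0,0,0,0.6],[0,0,0,0,0,0,0.8],[0,0,0,0,0,0,1],[0,0,0,0,0,0,1],[0,0,0,0,0,0,1],[0,0,20,0,0,0,1],[0,0,40,0,0,0,1],[10,-30,40,0,0,0,1],[10,-60,40,0,0,0,1]]'
python3 -m handwheel '[[20,-50,0,0,0,0,1],[20,-50,0,0,0,0,1],[0,-50,0,0,0,0,1],[0,0,0,0,0,0,1],[0,0,0,0,0,0,1],[0,0,0,0,0,0,1],[0,0,0,0,0,0,1],[0,0,0,0,0,0,1],[0,0,0,0,0,0,1],[0,0,0,0,0,0,1]]'
python3 - <<'E'
from h import *
i=snap("side","s6");t=snap("top","t6")
cv2.imwrite("pics/v6.png",cv2.cvtColor(np.hstack([cv2.resize(x,(400,400),interpolation=cv2.INTER_CUBIC) for x in(i[190:270,330:410],t[200:280,320:400])]),cv2.COLOR_RGB2BGR))
E
```

```text
t: 20.55
tcp_pos: [0.3944, -0.445, 0.1846]
tool_rot: [0.36, 0.933, 0.001, -0.0]
force: [0.8, -0.4, -0.4]
finger_gap: 0.994
gripper_force: 0.0
t: 21.8
tcp_pos: [0.4342, -0.596, 0.1831]
tool_rot: [0.361, 0.933, -0.0, 0.0]
force: [-0.8, 1.0, 0.7]
finger_gap: 1.0
gripper_force: 0.0
```

View pics/v6.png

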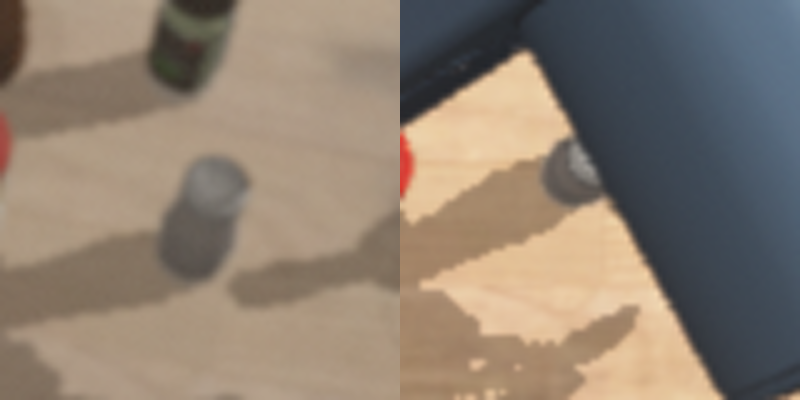

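```bash
python3 - <<'E'
from h import *
print(onz("side",372.6,226.9,.082),onz("side",373.5,225.9,.082), onz("side",329.5+190/5,189.5+278/5,0.),onz("top",319.5+565/5,199.5+205/5,0.))
E
```

```text
[ 0.36973378 -0.37084039  0.082     ] [ 0.3730612  -0.37270831  0.082     ] [ 0.36129605 -0.37130665  0.        ] [ 0.35724333 -0.60024691  0.        ]
```

```bash
python3 -m handwheel '[[-10,38,0,0,0,0,1],[-10,38,0,0,0,0,1],[-10,38,0,0,0,0,1],[-10,38,0,0,0,0,1],[-10,38,0,0,0,0,1],[-10,33,-40,0,0,0,1],[0,0,-40,0,0,0,1],[0,0,-30,0,0,0,1],[0,0,-20,0,0,0,1],[0,0,0,0,0,0,1]]'
```

```text
t: 23.15
tcp_pos: [0.3737, -0.3724, 0.0519]
tool_rot: [0.361, 0.933, 0.001, -0.001]
force: [0.4, -0.2, 0.3]
finger_gap: 0.998
gripper_force: 0.0
```

```bash
python3 -m handwheel '[[0,0,-7,0,0,0,1],[0,0,-6,0,0,0,1],[0,0,0,0,0,0,0],[0,0,0,0,0,0,0],[0,0,0,0,0,0,0],[0,0,0,0,0,0,0],[0,0,0,0,0,0,0],[0,0,0,0,0,0,0],[0,0,0,0,0,0,0],[0,0,0,0,0,0,0]]' 30
```

```text
t: 24.4
tcp_pos: [0.3742, -0.3735, 0.0407]
tool_rot: [0.361, 0.933, -0.0, 0.0]
force: [-1.1, 0.1, 6.0]
finger_gap: 0.431
gripper_force: 29.9
```

```bash
python3 -m handwheel '[[0,0,0,0,0,0,0.7],[0,0,0,0,0,0,0.7],[0,0,-4,0,0,0,0.7],[0,0,-5,0,0,0,0.7],[0,0,0,0,0,0,0],[0,0,0,0,0,0,0],[0,0,0,0,0,0,0],[0,0,0,0,0,0,0],[0,0,0,0,0,0,0],[0,0,0,0,0,0,0]]' 30
python3 -m handwheel '[[0,0,10,0,0,0,0],[0,0,20,0,0,0,0],[0,0,20,0,0,0,0],[0,0,0,0,0,0,0],[0,0,0,0,0,0,0],[0,0,0,0,0,0,0],[0,0,0,0,0,0,0],[0,0,0,0,0,0,0],[0,0,0,0,0,0,0],[0,0,0,0,0,0,0]]'
python3 - <<'E'
from h import *
i=snap("side","s7")
cv2.imwrite("pics/v7.png",cv2.cvtColor(cv2.resize(i[160:260,320:440],(600,500),interpolation=cv2.INTER_CUBIC),cv2.COLOR_RGB2BGR))
E
```

```text
t: 25.65
tcp_pos: [0.3742, -0.3731, 0.0311]
tool_rot: [0.361, 0.933, -0.0, 0.0]
force: [0.6, -0.8, -1.1]
finger_gap: 0.466
gripper_force: 30.0
t: 26.9
tcp_pos: [0.3742, -0.3731, 0.081]
tool_rot: [0.361, 0.933, 0.0, -0.0]
force: [-0.3, 0.0, -1.7]
finger_gap: 0.465
gripper_force: 30.1
```

View pics/v7.png

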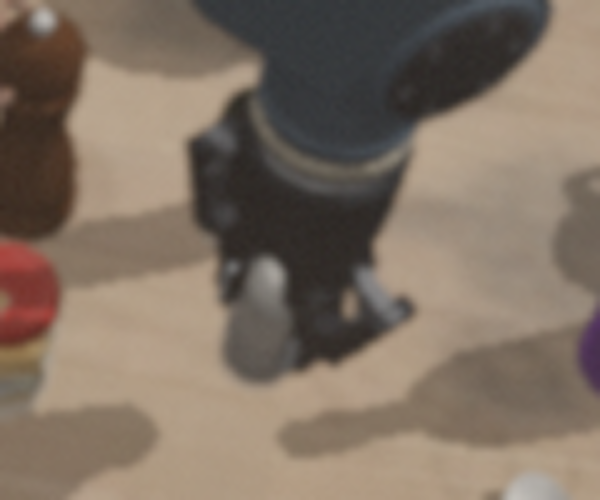

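```bash
python3 -m handwheel '[[0,0,20,0,0,0,0],[0,0,40,0,0,0,0],[0,0,40,0,0,0,0],[0,0,40,0,0,0,0],[0,0,40,0,0,0,0],[2,15,30,0,0,0,0],[5,40,20,0,0,0,0],[6,50,0,0,0,0,0],[6,50,0,0,0,0,0],[6,50,0,0,0,0,0]]'
python3 -m handwheel '[[6,50,0,0,0,0,0],[6,50,0,0,0,0,0],[6,50,0,0,0,0,0],[6,50,0,0,0,0,0],[6,50,0,0,0,0,0],[6,50,0,0,0,0,0],[6,50,0,0,0,0,0],[6,50,0,0,0,0,0],[6,40,0,0,0,0,0],[6,20,0,0,0,0,0]]'
python3 -m handwheel '[[0,0,0,0,0,0,0],[0,0,0,0,0,0,0],[0,0,0,0,0,0,0],[0,0,0,0,0,0,0],[0,0,0,0,0,0,0],[0,0,0,0,0,0,0],[0,0,0,0,0,0,0],[0,0,0,0,0,0,0],[0,0,0,0,0,0,0],[0,0,0,0,0,0,0]]'
```

```text
t: 28.2
tcp_pos: [0.3989, -0.1664, 0.3112]
tool_rot: [0.361, 0.933, 0.0, 0.0]
force: [0.4, 0.0, -0.2]
finger_gap: 0.47
gripper_force: 30.2
t: 29.45
tcp_pos: [0.4588, 0.2937, 0.3108]
tool_rot: [0.36, 0.933, -0.0, -0.0]
force: [0.3, -0.6, -2.0]
finger_gap: 0.462
gripper_force: 30.2
t: 30.7
tcp_pos: [0.4591, 0.2919, 0.311]
tool_rot: [0.361, 0.933, -0.0, -0.0]
force: [-0.6, -0.1, -0.4]
finger_gap: 0.466
gripper_force: 30.3
```

```bash
python3 -m handwheel '[[-2.5,5.5,-10,0,0,0,0],[0,0,-30,0,0,0,0],[0,0,-40,0,0,0,0],[0,0,-40,0,0,0,0],[0,0,-40,0,0,0,0],[0,0,-30,0,0,0,0],[0,0,-20,0,0,0,0],[0,0,-5,0,0,0,0],[0,0,0,0,0,0,0],[0,0,0,0,0,0,0]]'
python3 -m handwheel '[[0,0,-10,0,0,0,0],[0,0,-10,0,0,0,0],[0,0,-10,0,0,0,0],[0,0,-10,0,0,0,0],[0,0,-8,0,0,0,0],[0,0,-4,0,0,0,0],[0,0,-2,0,0,0,0],[0,0,0,0,0,0,0],[0,0,0,0,0,0,0],[0,0,0,0,0,0,0]]'
python3 - <<'E'
from h import *
snap("side","s8");snap("top","t8")
E
```

```text
t: 31.95
tcp_pos: [0.4573, 0.2978, 0.097]
tool_rot: [0.361, 0.933, 0.001, 0.001]
force: [0.8, 0.3, -0.1]
finger_gap: 0.466
gripper_force: 30.3
t: 33.2
tcp_pos: [0.4568, 0.2975, 0.0423]
tool_rot: [0.361, 0.933, 0.0, 0.0]
force: [-0.4, 1.0, -1.3]
finger_gap: 0.467
gripper_force: 30.3
```

```bash
python3 -m handwheel '[[0,0,-1,0,0,0,0],[0,0,-1,0,0,0,0],[0,0,-1,0,0,0,0],[0,0,-1,0,0,0,0],[0,0,-0.5,0,0,0,0],[0,0,-0.5,0,0,0,0],[0,0,0,0,0,0,0],[0,0,0,0,0,0,0],[0,0,0,0,0,0,0],[0,0,0,0,0,0,0]]'
```

```text
t: 34.55
tcp_pos: [0.4567, 0.2974, 0.0371]
tool_rot: [0.361, 0.933, 0.0, 0.0]
force: [0.6, 0.3, -0.1]
finger_gap: 0.462
gripper_force: 30.3
```

```bash
python3 -m handwheel '[[0,0,0,0,0,0,0.52],[0,0,0,0,0,0,0.56],[0,0,0,0,0,0,0.56],[0,0,0,0,0,0,0.56],[0,0,3,0,0,0,0.56],[0,0,10,0,0,0,0.58],[0,0,20,0,0,0,0.65],[0,0,40,0,0,0,1],[0,0,50,0,0,0,1],[0,0,50,0,0,0,1]]'
python3 -m handwheel '[[0,0,50,0,0,0,1],[0,-20,40,0,0,0,1],[0,-50,0,0,0,0,1],[0,-60,0,0,0,0,1],[0,-60,0,0,0,-4,1],[0,-60,0,0,0,-7,1],[0,-60,0,0,0,-7,1],[0,-60,0,0,0,-7,1],[0,-60,0,0,0,-7,1],[0,-50,0,0,0,-7,1]]'
python3 - <<'E'
from h import *
i=snap("side","s9");t=snap("top","t9")
a=i[100:220,50:210];b=t[140:260,50:180]
m=np.hstack([cv2.resize(i[130:220,290:390],(400,360)),cv2.resize(t[160:250,290:380],(360,360))])
cv2.imwrite("pics/v9.png",cv2.cvtColor(np.vstack([cv2.resize(np.hstack([cv2.resize(a,(320,240)),cv2.resize(b,(260,240))]),(580,240)),cv2.resize(m,(580,275))]),cv2.COLOR_RGB2BGR))
E
```

```text
t: 35.8
tcp_pos: [0.4564, 0.2973, 0.2122]
tool_rot: [0.361, 0.933, 0.0, 0.0]
force: [0.9, 0.5, 0.8]
finger_gap: 1.005
gripper_force: 0.0
t: 37.05
tcp_pos: [0.4562, -0.1848, 0.3009]
tool_rot: [0.653, 0.757, 0.0, 0.001]
force: [0.2, 1.0, 1.0]
finger_gap: 0.998
gripper_force: 0.0
```

View pics/v9.png

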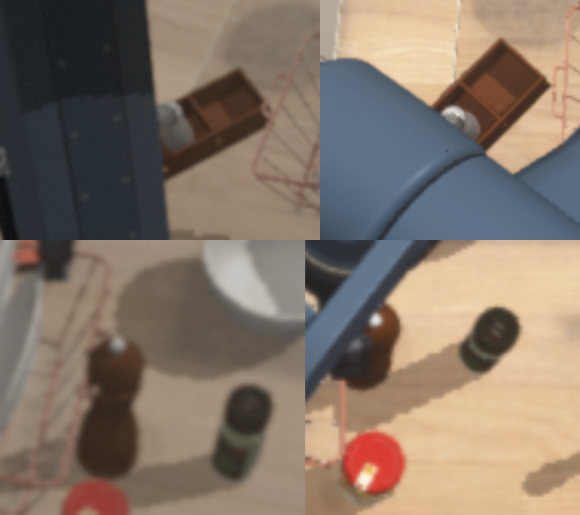

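The shaker stands upright in the middle compartment (top left and right panels). The mill, at about (115,400), is where it was. Now I'll pick it up, closing along x to stay clear of the rack.

```bash
python3 -m handwheel '[[6,-20,0,0,0,-4,1],[6,-20,0,0,0,-4,1],[6.5,-13,0,0,0,-0.4,1],[0,0,-20,0,0,0,1],[0,0,-30,0,0,0,1],[0,0,-30,0,0,0,1],[0,0,-20,0,0,0,1],[0,0,0,0,0,0,1],[0,0,0,0,0,0,1],[0,0,0,0,0,0,1]]'
```

```text
t: 38.4
tcp_pos: [0.4759, -0.2358, 0.2013]
tool_rot: [0.705, 0.709, 0.0, 0.001]
force: [1.0, -0.4, -1.0]
finger_gap: 0.997
gripper_force: 0.0
```

```bash
python3 -m handwheel '[[0,0,-20,0,0,0,1],[0,0,-20,0,0,0,1],[0,0,-20,0,0,0,1],[0,0,-15,0,0,0,1],[0,0,-8,0,0,0,1],[0,0,0,0,0,0,1],[0,0,0,0,0,0,1],[0,0,0,0,0,0,1],[0,0,0,0,0,0,1],[0,0,0,0,0,0,1]]'
```

```text
t: 39.65
tcp_pos: [0.4752, -0.2356, 0.1173]
tool_rot: [0.705, 0.709, 0.0, 0.0]
force: [0.3, -0.0, 1.4]
finger_gap: 1.001
gripper_force: 0.0
```

```bash
python3 -m handwheel '[[0,0,0,0,0,0,0],[0,0,0,0,0,0,0],[0,0,0,0,0,0,0],[0,0,0,0,0,0,0],[0,0,0,0,0,0,0],[0,0,0,0,0,0,0],[0,0,0,0,0,0,0],[0,0,0,0,0,0,0],[0,0,0,0,0,0,0],[0,0,0,0,0,0,0]]' 50
python3 -m handwheel '[[0,0,5,0,0,0,0],[0,0,15,0,0,0,0],[0,0,20,0,0,0,0],[0,0,20,0,0,0,0],[0,0,10,0,0,0,0],[0,0,0,0,0,0,0],[0,0,0,0,0,0,0],[0,0,0,0,0,0,0],[0,0,0,0,0,0,0],[0,0,0,0,0,0,0]]'
python3 - <<'E'
from h import *
i=snap("side","s10");snap("top","t10")
f=cv2.cvtColor(i[110:230,270:400],cv2.COLOR_RGB2HSV)
m=((f[...,0]<18)&(f[...,1]>90)&(f[...,2]<110)).astype(np.uint8)
n,l,s,c=cv2.connectedComponentsWithStats(m)
print([(s[k],c[k]) for k in range(1,n) if s[k][4]>60])
E
```

```text
t: 40.9
tcp_pos: [0.4754, -0.2357, 0.1175]
tool_rot: [0.705, 0.709, 0.0, 0.0]
force: [-0.6, 0.4, 6.3]
finger_gap: 0.546
gripper_force: 50.8
t: 42.15
tcp_pos: [0.4751, -0.2355, 0.1867]
tool_rot: [0.705, 0.709, -0.0, -0.0]
force: [-0.2, 0.7, -2.4]
finger_gap: 0.542
gripper_force: 51.6
[(array([ 47,  38,  23,  46, 498], dtype=int32), array([59.23293173, 65.91365462]))]
```

```bash
python3 -m handwheel '[[0,0,15,0,0,0,0],[0,0,30,0,0,0,0],[0,0,35,0,0,0,0],[0,0,35,0,0,0,0],[-4,0,35,0,0,0,0],[-8,0,30,0,0,0,0],[-8,15,15,0,0,0,0],[0,30,0,0,0,3,0],[0,40,0,0,0,4,0],[0,45,0,0,0,4,0]]'
python3 -m handwheel '[[0,45,0,0,0,4,0],[0,45,0,0,0,4,0],[0,45,0,0,0,4,0],[0,45,0,0,0,4,0],[0,45,0,0,0,4,0],[0,45,0,0,0,4,0],[0,40,0,0,0,4,0],[0,25,0,0,0,4,0],[0,12,0,0,0,4,0],[0,0,0,0,0,0.4,0]]'
python3 -m handwheel '[[0,0,-15,0,0,0,0],[0,0,-30,0,0,0,0],[0,0,-35,0,0,0,0],[0,0,-30,0,0,0,0],[0,0,-10,0,0,0,0],[0,0,0,0,0,0,0],[0,0,0,0,0,0,0],[0,0,0,0,0,0,0],[0,0,0,0,0,0,0],[0,0,0,0,0,0,0]]'
```

```text
t: 43.5
tcp_pos: [0.4541, -0.1035, 0.3818]
tool_rot: [0.633, 0.774, 0.0, -0.001]
force: [-0.1, 1.1, -2.7]
finger_gap: 0.537
gripper_force: 51.7
t: 44.75
tcp_pos: [0.4537, 0.2424, 0.3817]
tool_rot: [0.36, 0.933, -0.0, -0.001]
force: [-0.1, -0.5, -1.9]
finger_gap: 0.547
gripper_force: 51.8
t: 46.0
tcp_pos: [0.4553, 0.2415, 0.2624]
tool_rot: [0.361, 0.933, 0.0, 0.0]
force: [-0.7, -0.1, -1.1]
finger_gap: 0.542
gripper_force: 51.8
```

```bash
python3 -m handwheel '[[12,0,0,0,0,0,0],[22,0,0,0,0,0,0],[20,0,0,0,0,0,0],[10,0,0,0,0,0,0],[0,0,-20,0,0,0,0],[0,0,-30,0,0,0,0],[0,0,-25,0,0,0,0],[0,0,-12,0,0,0,0],[0,0,0,0,0,0,0],[0,0,0,0,0,0,0]]'
python3 -m handwheel '[[0,0,-8,0,0,0,0],[0,0,-8,0,0,0,0],[0,0,-8,0,0,0,0],[0,0,-8,0,0,0,0],[0,0,-7,0,0,0,0],[0,0,-5,0,0,0,0],[0,0,-3,0,0,0,0],[0,0,0,0,0,0,0],[0,0,0,0,0,0,0],[0,0,0,0,0,0,0]]'
```

```text
t: 47.25
tcp_pos: [0.52, 0.2417, 0.176]
tool_rot: [0.361, 0.933, 0.001, 0.001]
force: [0.4, 0.6, -2.0]
finger_gap: 0.543
gripper_force: 51.8
t: 48.5
tcp_pos: [0.5193, 0.2415, 0.1283]
tool_rot: [0.361, 0.933, 0.0, 0.0]
force: [0.5, 0.1, -1.0]
finger_gap: 0.543
gripper_force: 51.8
```

```bash
python3 -m handwheel '[[0,0,-1,0,0,0,0],[0,0,-1,0,0,0,0],[0,0,-1,0,0,0,0],[0,0,-1,0,0,0,0],[0,0,-0.5,0,0,0,0],[0,0,0,0,0,0,0],[0,0,0,0,0,0,0],[0,0,0,0,0,0,0],[0,0,0,0,0,0,0],[0,0,0,0,0,0,0]]'
```

```text
t: 49.75
tcp_pos: [0.5192, 0.2414, 0.1236]
tool_rot: [0.361, 0.933, -0.0, 0.0]
force: [-0.4, 0.2, -0.0]
finger_gap: 0.54
gripper_force: 51.9
```

```bash
python3 -m handwheel '[[0,0,0,0,0,0,0.65],[0,0,0,0,0,0,0.8],[0,0,0,0,0,0,1],[0,0,0,0,0,0,1],[0,0,0,0,0,0,1],[0,0,15,0,0,0,1],[0,0,40,0,0,0,1],[0,0,40,0,0,0,1],[0,0,40,0,0,0,1],[-20,-10,40,0,0,0,1]]'
python3 -m handwheel '[[-30,-40,10,0,0,0,1],[-10,-60,0,0,0,0,1],[0,-60,0,0,0,0,1],[0,-60,0,0,0,0,1],[0,-60,0,0,0,0,1],[0,-60,0,0,0,0,1],[0,-60,0,0,0,0,1],[0,-60,0,0,0,0,1],[0,-60,0,0,0,0,1],[0,-40,0,0,0,0,1]]'
python3 -m handwheel '[[0,-50,0,0,0,0,1],[0,-50,0,0,0,0,1],[0,-30,0,0,0,0,1],[0,0,0,0,0,0,1],[0,0,0,0,0,0,1],[0,0,0,0,0,0,1],[0,0,0,0,0,0,1],[0,0,0,0,0,0,1],[0,0,0,0,0,0,1],[0,0,0,0,0,0,1]]'
python3 - <<'E'
from h import *
i=snap("side","s11");t=snap("top","t11")
a=i[80:260,60:460];b=t[130:270,50:440]
cv2.imwrite("pics/v11.png",cv2.cvtColor(np.vstack([cv2.resize(a,(700,315)),cv2.resize(b,(700,251))]),cv2.COLOR_RGB2BGR))
E
```

```text
t: 51.0
tcp_pos: [0.5002, 0.2317, 0.3012]
tool_rot: [0.361, 0.933, 0.001, 0.001]
force: [-0.1, -1.4, 0.1]
finger_gap: 1.004
gripper_force: 0.0
t: 52.25
tcp_pos: [0.4588, -0.3315, 0.3097]
tool_rot: [0.362, 0.932, -0.001, 0.001]
force: [0.7, -0.1, -0.6]
finger_gap: 0.996
gripper_force: 0.0
t: 53.5
tcp_pos: [0.4592, -0.4585, 0.3085]
tool_rot: [0.361, 0.933, 0.0, -0.0]
force: [-0.9, -0.7, 0.1]
finger_gap: 0.998
gripper_force: 0.0
```

View pics/v11.png

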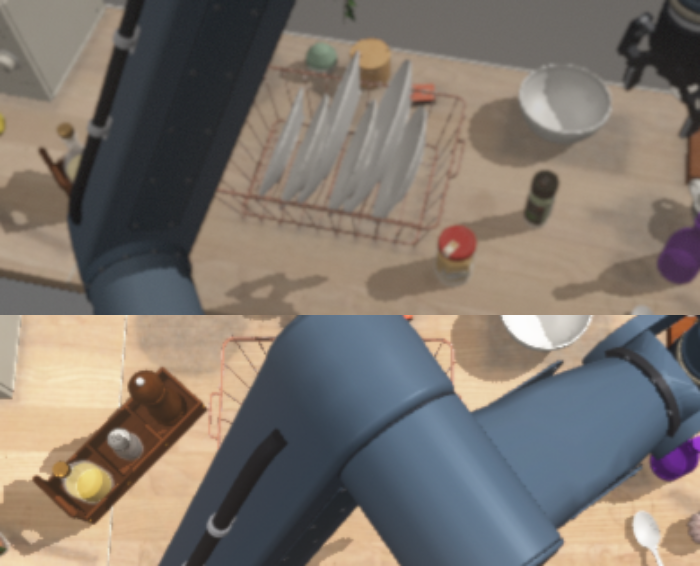

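The lower panel shows the oil bottle (88,480) by the grip board, the shaker (125,442) in the middle and the mill (155,395) at the low end, all upright. The red-lid jar (457,250) and spice jar (541,195) in the upper panel are still standing, and the gripper is clear of everything.

```bash
python3 -c "
from station import manip
print(manip.sign_off())"
```

```text
the job is handed in; nothing more can be done
None
```

The carrier is filled and handed in after about 54 s on the robot's clock: oil bottle by the grip board, salt shaker in the middle and pepper mill at the low end, all upright in the last picture, with both jars left standing; the only hitch was three tries at gripping the shaker.

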